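# Load the counter scale with two slotted check weights from their captive stand

## Task

Load the counter scale with 300 g for its daily check: take the small (100 g) and then the middle (200 g) slotted weight off their stand, one at a time, by sliding each out sideways through its own slot from under the fixed head of the post, and set both gently down flat, side by side, on the scale's platter. Leave the large weight on the stand and do not disturb the other things on the counter.

Things in the scene. Friction and masses are not known exactly. Their poses are not given: they have to be found in the camera images.
- weight_stand: The weight stand, fixed: a round dark steel base 86 mm in diameter and 12 mm high, its origin at the centre of the underside on the counter, z up; an upright steel post 6 mm in diameter rises from its centre. On the base lie three brass slotted weights threaded on the post, large, middle and small from the bottom up, their slots pointing different ways.
- post_head (a point): Point on the post's axis at the underside of its fixed head (64 mm above the counter). The head is a steel button 16 mm in diameter and 8 mm high, wider than the weights' slots, so no weight can be lifted off the post; there are 8 mm between the top of the small weight and the head.
- small_weight_centre (a point): Centre (half-way up) of the small 100 g weight, the top one: a brass disc 34 mm in diameter and 14 mm thick with a slot 10 mm wide from its centre out to the rim (round end 5 mm beyond the centre). z is the disc's axis; the slot opens along the disc's own -x direction, so to free it the disc must travel along its own +x until the post has left the slot (disc centre more than 22 mm from the post's axis).
- middle_weight_centre (a point): Centre (half-way up) of the middle 200 g weight, directly under the small one: the same form, 50 mm in diameter, 14 mm thick, slot 10 mm wide opening along its own -x; it is free when its centre is more than 30 mm from the post's axis, having travelled along its own +x.
- large_weight_centre (a point): Centre (half-way up) of the large 500 g weight at the bottom, which stays on the stand: 70 mm in diameter, 16 mm thick, its top 28 mm above the counter, slot 10 mm wide opening along its own -x.
- scale: The counter scale, fixed: 384 mm deep (its x), 372 mm wide (its y), 139 mm high, origin at the centre of its underside, keypad and displays at its front (-x).
- platter (a point): Centre of the top face of the scale's flat steel platter, 139 mm above the counter; the platter reaches 133 mm from here along its x either way and 181 mm along its y either way; axes as the scale's, -x towards the keypad. Any place on it will do.
- knob_weight_a: Bystander: a brass weight with a knob, 30 mm in diameter and 40 mm high, standing on the counter beyond the stand; origin at the centre of its underside.
- knob_weight_b: Bystander: a smaller knobbed brass weight, 24 mm in diameter and 32 mm high, beside the other; origin at the centre of its underside.
- stamp: Bystander: a rubber stamp, 30 x 52 mm and 78 mm high, on the counter in front of the scale; origin at the centre of its underside.
- mug: Bystander: a spotted mug, 82 mm in diameter and 91 mm high, at the right; origin under its middle.
- parcel: Bystander: a green film-wrapped parcel with black tape, 129 x 247 x 49 mm, lying flat to the right of the scale; origin at the centre of its underside.

How it is judged:
By the outcome, as a careful person would: the job done as asked, in the order asked, and still so for the second after the job is handed in, with the robot touching nothing.
It also fails if it takes over 64 s, if anything falls off the work surface, if the arm or the gripper's body presses on something with over 40 N, if the wrist force passes 120 N, or if a joint passes its speed limit or range.

## Robot

A 6-joint arm with a two-finger parallel gripper is mounted at the origin on a cart in front of the work surface, level with it; the furniture and walls round the work are solid. World frame = base frame: x ahead of the robot, y to its left, z up, the work surface at z = 0. Lengths are in m, angles in degrees, forces in N, time in s.
With the tool pointing down it reaches from about 0.25 to 0.725 m from the base axis. Payload 9.7 kg.
Tool frame: the origin (TCP) lies between the finger pads; the fingertips stand 22 mm ahead of it and the grasp point (between the pads) lies 3 mm ahead of it; z points along the fingers, y is the line along which they close (so a half turn about z gives the same grasp; the last joint's range is limited). The gripper opens to 85 mm and grips with 20 to 120 N. Pads are 22 mm wide; open, the fingers measure 114 mm over their backs; the gripper's body (76 mm by 85 mm) begins 54 mm behind the grasp point. The pads swing forward as they close: fully open they stand 13 mm farther back than shut.
Start: joints at [74.37, 4.979, 10.078, 95.1, 0, 90], TCP at [0.148, 0.53, 0.253] pointing down, gripper open.
Joint ranges: [-179.16, 179.16], [-48.56, 103.87], [-65.8, 70.77], [-126.05, 130.52], [-82.76, 87.17], [-180, 180]. Speed limits (degrees/s): [127.2, 127.2, 147.25, 180, 180, 180].

## Interface

Orientations are given as [roll, pitch, yaw] about the fixed x, y, z axes, in that order (R = Rz(yaw) Ry(pitch) Rx(roll)).
In Python, from workcell import bot, viewer, finder gives the robot as it stands.
- The arm moves only by the tool move_arm, never from a script. Its arguments are lists of equal length, an entry for each row: "offset": the shift along the tool's x, y, z in cm, a list of three; "twist": the turn, a rotation vector about the tool's x, y, z in rad, a list of three; "grip": the opening, from 0 (shut) to 1 (fully open). In form: {"offset": [[x, y, z], ...], "twist": [[ax, ay, az], ...], "grip": [grip, ...]}. A call has 1 to 5 rows; each row shifts and turns the commanded pose from where the row before left it, along the tool's axes as they then stand; what a row does not reach is not made up. A row lasts 1/10 s, in which the tool goes at most 50 mm and 8.59 degrees, less where a joint would pass 70% of its speed; a pose out of reach is approached as far as the arm can. A call is refused whole if a number of a shift passes 5 or a number of a turn 0.15, either way. A call with a gripper value outside its range is refused whole. The fingers move at their own pace and stop on an object; "force" is the grip in N (left out, the last holds). Time passes only in rows, so rows that do not move let the fingers close. It gives the time, the measured TCP pose, the force, the opening and the grip force at its end, in the units of the state.
- bot.get_obs(): the state, without advancing time (a new reading comes with each control period).
- viewer.camera(name): name is "scene" or "top" or "wrist"; returns a dict with "color" (480x640x3 uint8, red, green, blue), "depth" (480x640 float32, m along the optical axis (not along the pixel's ray), 0 where there is no reading), "vfov" (degrees; the focal length in pixels is half the picture's height over the tangent of half this angle, whatever the lens; pixels are square), "cx", "cy" (the principal point, pixels), "position" and "attitude" of the camera in the world; the wrist camera has in their place "tool_from_camera" (4x4, takes a point from camera to tool coordinates, whose origin is the TCP and whose axes are the flange's). Camera axes: x right, y down, z forward; pixel columns grow to the right and rows downward; lengths in m; the calibration is good to about 2 mm. A picture is of the moment at which its call begins: read the wrist's pose just before it.
- bot.job_done(): hands the job in; it is judged then, once.
Trained networks look in a picture, given as the dict that the camera call returned (one of the last four; its "shot" number tells which), for a name from the list of things; names that differ only in an ending like _2 or _b are one class to them, and where a whole thing is asked for, a point or a joint stands for the part that bears it (a point fixed in the world has none). Each returns a list of dicts, best first, with "p" (0 to 1); they miss things now and then, are a little off and sometimes report something else, mostly with a low value. They report only what shows in the picture. A call takes as long as a camera call.
- finder.boxes_of(picture, thing): "position" ([column, row] in pixels, amid what is visible of it).
- finder.pinpoint(picture, thing): "position" ([column, row] in pixels: a listed point, or the origin of a listed thing).
The state is a dict: "time": time; "q": joint angles; "qd": joint speeds; "joint_efforts": joint torques, N m; "ee_pos": TCP position; "tcp_rot": TCP orientation; "wrist_force": force on the tool from outside, world axes, zero at the start; "torque": the same for the moment, N m; "opening": finger opening in m; "grasp_force": force on a finger pad.
Only numpy, scipy, OpenCV 4.12 (cv2) and the standard library are available. Lean on these libraries where they do the work, as an engineer would, in place of code of your own. Each camera call takes 0.05 s, during which the arm holds its last target. There are 200 camera calls.

## Working session

There is one attempt and no reset: what is moved stays moved. The work goes in short steps, Python scripts to look and compute and a tool call to move; the robot and the scene stay as the last step left them, time stands still between calls to the robot, and variables do not carry over. Pictures are saved under pics/ and viewed, at most 10 in all, crops included, and the job is handed in when it is done.

Besides the shell and the picture viewer there is one more tool, called as a command line: name --argument value ..., lists and objects as JSON in quotes. move_arm: Moves the arm, as the interface text tells. Its arguments: {"type":"object","properties":{"offset":{"type":"array","items":{"type":"array","items":{"type":"number"}}},"twist":{"type":"array","items":{"type":"array","items":{"type":"number"}}},"grip":{"type":"array","items":{"type":"number"}},"force":{"type":"number"}},"required":["offset","twist","grip"]}

```bash
ls; mkdir -p pics
cat > h.py <<'E'
import numpy as np, cv2
from scipy.spatial.transform import Rotation as R
from workcell import bot, viewer, finder
def T(o):
    M=np.eye(4);M[:3,:3]=rot(o['tcp_rot']);M[:3,3]=o['ee_pos'];return M
def rot(a):
    a=np.array(a,float)
    if a.shape==(3,3): return a
    return R.from_euler('xyz',a,degrees=True).as_matrix()
def shot(n):
    o=bot.get_obs(); p=viewer.camera(n)
    if n=='wrist': M=T(o)@np.array(p['tool_from_camera'])
    else:
        M=np.eye(4);M[:3,3]=p['position'];M[:3,:3]=rot(p['attitude'])
    p['M']=M; p['f']=240/np.tan(np.radians(p['vfov'])/2); return p
def ray(p,uv):
    d=np.array([(uv[0]-p['cx'])/p['f'],(uv[1]-p['cy'])/p['f'],1.]); return p['M'][:3,3],p['M'][:3,:3]@d
def atz(p,uv,z):
    o,d=ray(p,uv); return o+d*(z-o[2])/d[2]
def atd(p,uv):
    u,v=int(round(uv[0])),int(round(uv[1])); o,d=ray(p,uv); return o+d*p['depth'][v,u]
def save(p,name,box=None,s=1):
    im=p['color'][:,:,::-1]
    if box: im=im[box[1]:box[3],box[0]:box[2]]
    cv2.imwrite('pics/'+name,cv2.resize(im,None,fx=s,fy=s,interpolation=cv2.INTER_CUBIC))
E
python3 - <<'E'
from h import *
np.set_printoptions(precision=4,suppress=True)
o=bot.get_obs(); print(o)
Z=dict(weight_stand=0,post_head=.064,small_weight_centre=.049,middle_weight_centre=.035,large_weight_centre=.02,platter=.139,knob_weight_a=0,stamp=0,mug=0,parcel=0)
for n in('top','scene','wrist'):
    p=shot(n);save(p,n+'0.png')
    print(n,{k:p.get(k) for k in('position','attitude','vfov','cx','cy')})
    for k,z in Z.items():
        for r in finder.pinpoint(p,k)[:2]: print(k,np.round(r['position'],1),round(r['p'],2),atz(p,r['position'],z))
E
```

```text
pics
{'time': 0.0, 'q': array([74.3699,  5.0126, 10.0344, 95.0977, -0.0022, 89.9986]), 'qd': array([-0.0537, -0.0495, -0.0821,  0.0552,  0.0211, -0.0994]), 'joint_efforts': array([  0.0026, -52.0393,  46.4797,   0.0164,   0.0001,  -0.    ]), 'ee_pos': array([0.1481, 0.5295, 0.2526]), 'tcp_rot': array([-179.924 ,    0.0022,  164.3713]), 'wrist_force': array([0.5062, 0.1947, 0.313 ]), 'torque': array([-0.0355, -0.059 , -0.0351]), 'grasp_force': 0.0, 'opening': 0.0852379147564364}
top {'position': array([0.4058, 0.02  , 1.3601]), 'attitude': array([-172.5581,   -0.8369,  -88.5684]), 'vfov': 54.17611148583593, 'cx': 319.7609722525092, 'cy': 231.44524791041084}
weight_stand [214.8 254.2] 0.56 [0.5093 0.3067 0.    ]
weight_stand [209.4 252.1] 0.54 [0.515  0.3226 0.    ]
post_head [205.  250.8] 0.63 [0.5132 0.3207 0.064 ]
small_weight_centre [208.2 248.7] 0.6 [0.5205 0.3156 0.049 ]
middle_weight_centre [204.9 251.7] 0.58 [0.513  0.3275 0.035 ]
middle_weight_centre [206.2 246.5] 0.4 [0.5278 0.3247 0.035 ]
large_weight_centre [206.2 252. ] 0.6 [0.5135 0.3273 0.02  ]
knob_weight_a [409.7 295.8
[... 550 characters left out ...]
4 [0.5137 0.3151 0.    ]
post_head [275.  368.9] 0.74 [0.5134 0.3128 0.064 ]
small_weight_centre [270.6 374.4] 0.5 [0.5198 0.3199 0.049 ]
middle_weight_centre [272.  383.8] 0.81 [0.5117 0.3286 0.035 ]
large_weight_centre [274.3 384.1] 0.69 [0.5133 0.3208 0.02  ]
platter [271.2 375.4] 0.47 [0.4823 0.3588 0.139 ]
knob_weight_a [215.7 378.5] 0.61 [0.626  0.3621 0.    ]
knob_weight_a [229.9 351.4] 0.6 [0.6404 0.2996 0.    ]
stamp [414.7 276.5] 0.72 [ 0.4006 -0.076   0.    ]
parcel [393.9 177.7] 0.71 [ 0.5979 -0.3717  0.    ]
parcel [441.9 227.8] 0.28 [ 0.4083 -0.2564  0.    ]
wrist {'position': None, 'attitude': None, 'vfov': 65.92920412231021, 'cx': 306.97458221332573, 'cy': 243.09677471085817}
```

Run:
```python
import cv2,numpy as np
a=cv2.imread('pics/scene0.png');t=cv2.imread('pics/top0.png')
c=cv2.resize(a[310:430,190:350],(800,600),interpolation=cv2.INTER_CUBIC);cv2.imwrite('pics/c1.png',c)
```

```text
(no output)
```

View pics/c1.png

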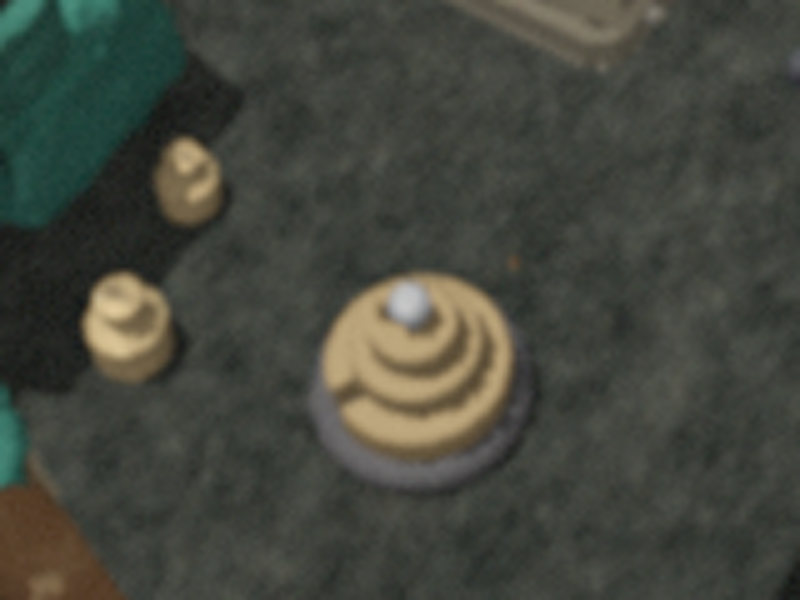

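View pics/top0.png

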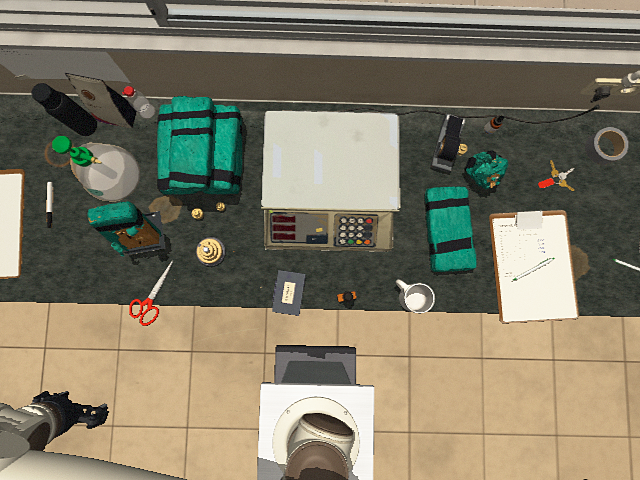

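Run:
```python
from h import *
np.set_printoptions(precision=4,suppress=True)
p=shot('wrist');print(p['tool_from_camera'])
p=shot('top')
for uv in [(264,110),(400,115),(264,208),(398,210),(331,160)]: print(uv,atz(p,uv,.139),atd(p,uv))
for uv in [(130,230),(197,213),(220,207),(200,145),(165,240),(265,225),(209,246)]: print(uv,atd(p,uv))
print(finder.pinpoint(p,'scale')[:1],finder.pinpoint(p,'platter')[:1])
```

```text
[[ 0.0003 -0.9462 -0.3236  0.0832]
 [ 1.      0.0004 -0.0002 -0.    ]
 [ 0.0003 -0.3236  0.9462 -0.1203]
 [ 0.      0.      0.      1.    ]]
(264, 110) [0.8937 0.1656 0.139 ] [ 0.9495  0.1822 -0.0008]
(400, 115) [ 0.8909 -0.2041  0.139 ] [ 0.9469 -0.2299 -0.0019]
(264, 208) [0.6241 0.1547 0.139 ] [0.6239 0.1545 0.1403]
(398, 210) [ 0.6285 -0.1995  0.139 ] [ 0.6281 -0.199   0.1416]
(331, 160) [ 0.7595 -0.0192  0.139 ] [ 0.7586 -0.0191  0.1422]
(130, 230) [0.55   0.4814 0.1896]
(197, 213) [0.6218 0.3544 0.0424]
(220, 207) [0.6431 0.2929 0.0298]
(200, 145) [0.7885 0.331  0.1456]
(165, 240) [ 0.5473  0.4543 -0.0042]
(265, 225) [0.5938 0.1614 0.0341]
(209, 246) [0.5273 0.3117 0.0583]
[] []
```

move_arm --offset '[[-4.5, -1.2, 0], [-4.5, -1.2, 0], [-4.5, -1.2, 0.5], [-4.5, -1.2, 1], [-4.5, -1.2, 1]]' --twist '[[0, 0, 0], [0, 0, 0], [0, 0, 0], [0, 0, 0], [0, 0, 0]]' --grip '[1, 1, 1, 1, 1]'

```text
time: 2.35
ee_pos: [0.3501, 0.4102, 0.2283]
tcp_rot: [180.0, 0.0, 164.4]
wrist_force: [0.1, 1.2, 1.0]
opening: 0.0858
grasp_force: 0.0
```

move_arm --offset '[[-4.5, -1.2, 1], [-4.5, -1.2, 2], [-4.5, -1.2, 2], [-4.5, -1.2, 1.5], [0, 0, 0]]' --twist '[[0, 0, 0], [0, 0, 0], [0, 0, 0], [0, 0, 0], [0, 0, 0]]' --grip '[1, 1, 1, 1, 1]'

```text
time: 2.85
ee_pos: [0.5109, 0.3136, 0.1605]
tcp_rot: [-179.8, -0.1, 164.1]
wrist_force: [-0.9, -0.3, -0.4]
opening: 0.0855
grasp_force: 0.0
```

```bash
cat > look.py <<'E'
import sys
from h import *
np.set_printoptions(precision=4,suppress=True)
o=bot.get_obs();print(o['time'],o['ee_pos'],o['tcp_rot'],o['q'],o['opening'])
p=shot('wrist');save(p,sys.argv[1])
Z=dict(weight_stand=0,post_head=.064,small_weight_centre=.049,middle_weight_centre=.035,large_weight_centre=.02)
for k,z in Z.items():
    for r in finder.pinpoint(p,k)[:1]: print(k,np.round(r['position'],1),round(r['p'],2),atz(p,r['position'],z))
np.savez('last.npz',**{k:p[k] for k in('color','depth','M','f','cx','cy')})
E
python3 look.py w1.png
```

```text
2.85 [0.5109 0.3136 0.1605] [-179.8081   -0.0959  164.0965] [31.5717 11.1058  6.6402 85.7407 -0.059  47.4751] 0.08553894146638671
weight_stand [392.6 332.7] 0.61 [0.6227 0.3589 0.    ]
post_head [316.6 265.4] 0.84 [0.518  0.3176 0.064 ]
small_weight_centre [313.1 255.7] 0.64 [0.5166 0.3158 0.049 ]
```

View pics/w1.png

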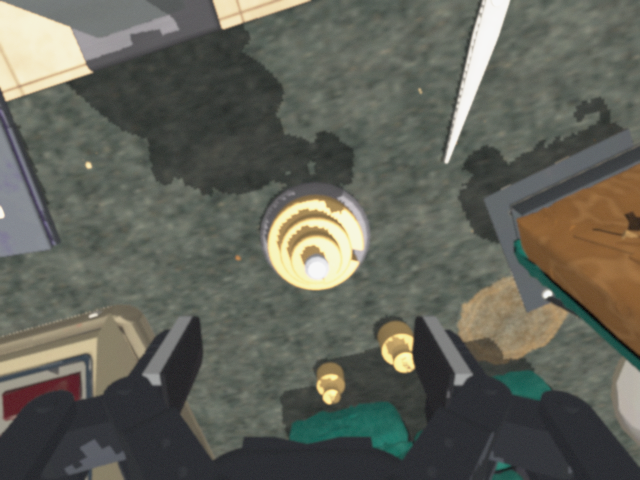

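Run:
```python
import cv2
a=cv2.imread('pics/w1.png');cv2.imwrite('pics/w1c.png',cv2.resize(a[180:300,236:396],(800,600),interpolation=cv2.INTER_CUBIC))
```

```text
(no output)
```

View pics/w1c.png

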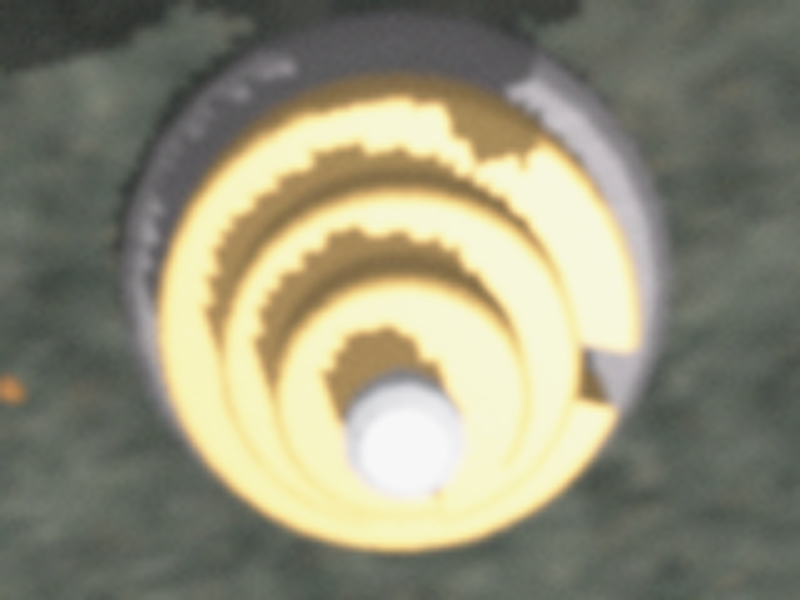

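move_arm --offset '[[0, 0, 0], [0, 0, 0], [0, 0, 0], [0, 0, 0], [0, 0, 0]]' --twist '[[0, 0, -0.149], [0, 0, -0.149], [0, 0, -0.149], [0, 0, -0.149], [0, 0, -0.149]]' --grip '[1, 1, 1, 1, 1]'

```text
time: 3.65
ee_pos: [0.5073, 0.3182, 0.1647]
tcp_rot: [180.0, 0.1, -152.5]
wrist_force: [-0.2, 0.3, 0.9]
opening: 0.0855
grasp_force: 0.0
```

move_arm --offset '[[0, 0, 0], [0, 0, 0], [0, 0, 0], [0, 0, 0], [0, 0, 0]]' --twist '[[0, 0, -0.149], [0, 0, -0.149], [0, 0, -0.149], [0, 0, -0.149], [0, 0, -0.149]]' --grip '[1, 1, 1, 1, 1]'

```text
time: 4.15
ee_pos: [0.5073, 0.3182, 0.1647]
tcp_rot: [-180.0, 0.1, -109.8]
wrist_force: [0.0, 1.1, -0.0]
opening: 0.0858
grasp_force: 0.0
```

move_arm --offset '[[0, 0, 0], [0, 0, 0], [0, 0, 0], [0, 0, 0], [0, 0, 0]]' --twist '[[0, 0, -0.149], [0, 0, -0.149], [0, 0, -0.149], [0, 0, -0.149], [0, 0, 0]]' --grip '[1, 1, 1, 1, 1]'

```text
time: 4.65
ee_pos: [0.5073, 0.3181, 0.1646]
tcp_rot: [-179.9, 0.0, -75.9]
wrist_force: [-0.6, 0.4, -0.8]
opening: 0.0852
grasp_force: 0.0
```

```bash
python3 look.py w2.png
python3 - <<'E'
import cv2
a=cv2.imread('pics/w2.png');cv2.imwrite('pics/w2c.png',cv2.resize(a[180:300,226:386],(800,600),interpolation=cv2.INTER_CUBIC))
E
```

```text
4.65 [0.5073 0.3181 0.1646] [-179.9416    0.0231  -75.8841] [ 32.0877  10.7463   6.6737  85.8647   0.0039 -72.0282] 0.08515549873148047
post_head [289.9 250.2] 0.65 [0.519  0.3176 0.064 ]
small_weight_centre [289.8 239.5] 0.88 [0.5202 0.3157 0.049 ]
```

View pics/w2c.png

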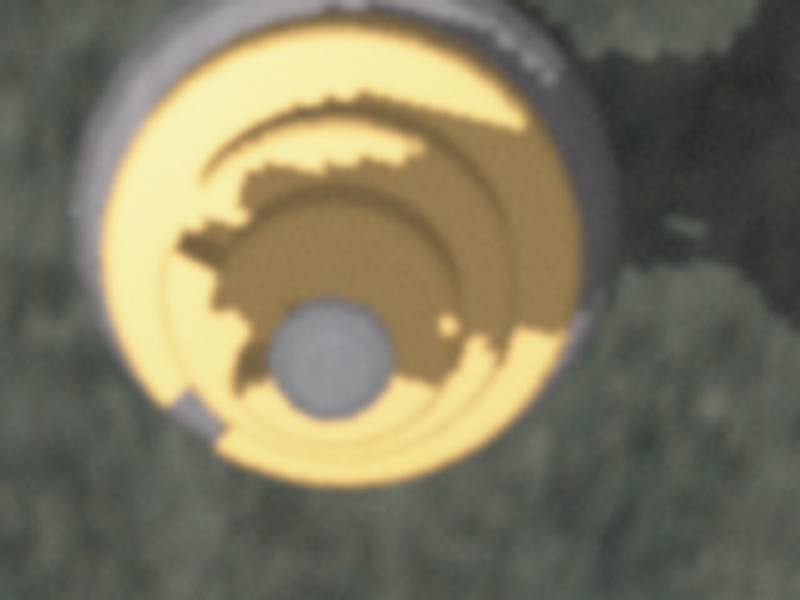

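move_arm --offset '[[0, 0, 0], [0, 0, 0], [0, 0, 0], [0, 0, 0], [0, 0, 0]]' --twist '[[0, 0, -0.149], [0, 0, -0.149], [0, 0, -0.149], [0, 0, -0.149], [0, 0, -0.149]]' --grip '[1, 1, 1, 1, 1]'

```text
time: 5.45
ee_pos: [0.508, 0.3171, 0.1638]
tcp_rot: [180.0, -0.0, -33.2]
wrist_force: [-0.2, 0.1, -0.2]
opening: 0.0855
grasp_force: 0.0
```

move_arm --offset '[[0, 0, -1], [0, 0, 0], [0, 0, 0], [0, 0, 0]]' --twist '[[0, 0, -0.149], [0, 0, -0.149], [0, 0, -0.149], [0, 0, 0]]' --grip '[1, 1, 1, 1]'

```text
time: 5.85
ee_pos: [0.508, 0.3172, 0.1739]
tcp_rot: [-180.0, -0.0, -7.8]
wrist_force: [0.1, 0.2, 1.0]
opening: 0.0856
grasp_force: 0.0
```

```bash
python3 look.py w3.png
python3 - <<'E'
import cv2,numpy as np
L=np.load('last.npz');a=cv2.imread('pics/w3.png');
d=L['depth'];v,u=np.mgrid[:480,:640]
P=np.stack([(u-L['cx'])/L['f']*d,(v-L['cy'])/L['f']*d,d],-1)@L['M'][:3,:3].T+L['M'][:3,3]
z=P[...,2]
c=np.clip(z*1000/75*255,0,255).astype(np.uint8)
m=(np.hypot(P[...,0]-.516,P[...,1]-.317)<.05)&(z>.005)
ys,xs=np.where(m);y0,x0=int(ys.mean())-60,int(xs.mean())-50;print(x0,y0)
A=cv2.resize(a[y0:y0+120,x0:x0+100],(400,480),interpolation=cv2.INTER_CUBIC)
B=cv2.applyColorMap(cv2.resize(c[y0:y0+120,x0:x0+100],(400,480),interpolation=cv2.INTER_NEAREST),cv2.COLORMAP_JET)
cv2.imwrite('pics/w3c.png',np.hstack([A,B]))
E
```

```text
5.85 [0.508  0.3172 0.1739] [-179.9974   -0.0032   -7.7565] [  31.9769   10.8261    7.7888   86.9587   -0.     -140.2666] 0.08559895059612832
weight_stand [304.9 212.3] 0.68 [0.5177 0.3174 0.    ]
post_head [302.8 235.6] 0.78 [0.5184 0.3183 0.064 ]
small_weight_centre [304.3 230.1] 0.78 [0.5175 0.3176 0.049 ]
middle_weight_centre [227.   75.3] 0.75 [0.6226 0.3531 0.035 ]
large_weight_centre [303.4 236.7] 0.22 [0.5035 0.3204 0.02  ]
254 312
```

View pics/w3c.png

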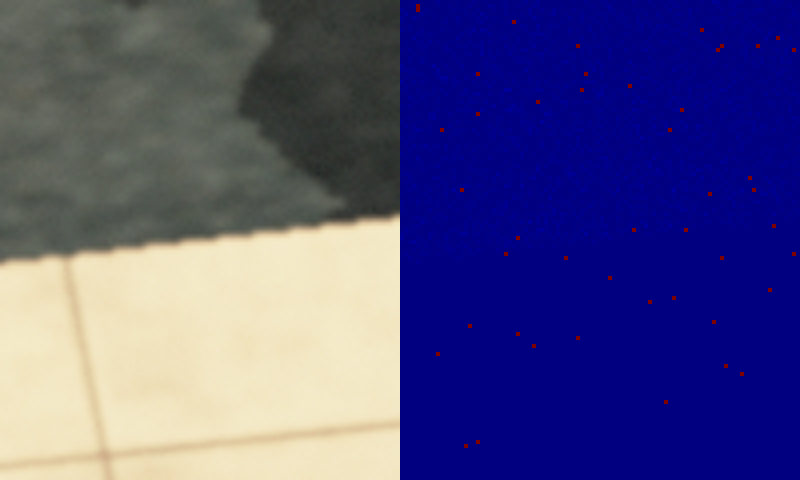

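```bash
cat > hm.py <<'E'
import cv2,numpy as np,sys
L=np.load('last.npz');a=L['color'][:,:,::-1]
d=L['depth'];v,u=np.mgrid[:480,:640]
P=np.stack([(u-L['cx'])/L['f']*d,(v-L['cy'])/L['f']*d,d],-1)@L['M'][:3,:3].T+L['M'][:3,3]
c=np.clip(P[...,2]*1000/75*255,0,255).astype(np.uint8)
x0,y0=int(sys.argv[1])-50,int(sys.argv[2])-60
A=cv2.resize(a[y0:y0+120,x0:x0+100],(400,480),interpolation=cv2.INTER_CUBIC)
B=cv2.applyColorMap(cv2.resize(c[y0:y0+120,x0:x0+100],(400,480),interpolation=cv2.INTER_NEAREST),cv2.COLORMAP_JET)
cv2.imwrite(sys.argv[3],np.hstack([A,B]))
E
python3 hm.py 304 225 pics/w3d.png
```

```text
(no output)
```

View pics/w3d.png

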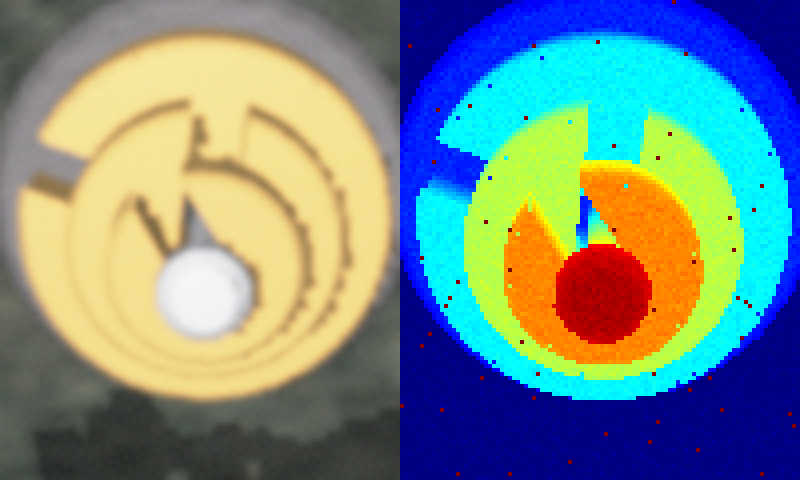

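```bash
cat > fit.py <<'E'
import numpy as np
from scipy.optimize import differential_evolution as DE
from scipy.ndimage import median_filter
def fit(zt,Rr,higher_r,c0=(.517,.317),occl=None):
    L=np.load('last.npz');d=median_filter(L['depth'],3);v,u=np.mgrid[:480,:640]
    D=np.stack([(u-L['cx'])/L['f'],(v-L['cy'])/L['f'],np.ones(d.shape)],-1)@L['M'][:3,:3].T
    o=L['M'][:3,3]; z=o[2]+D[...,2]*d
    Q=o[:2]+D[...,:2]*((zt-o[2])/D[...,2])[...,None]
    near=np.hypot(Q[...,0]-c0[0],Q[...,1]-c0[1])<Rr+.012
    m=near&(z<zt+.004)&(d>0)   # not occluded by higher things
    q=Q[m];act=z[m]>zt-.004
    def cost(p):
        x,y,t=p;e=q-[x,y];c,s=np.cos(t),np.sin(t)
        a=-(e[:,0]*c+e[:,1]*s);b=-e[:,0]*s+e[:,1]*c   # a along slot direction (-x)
        dd=np.hypot(e[:,0],e[:,1])-Rr
        sl=np.where(a>0,np.abs(b),np.hypot(a,b))-.005
        g=1/(1+np.exp(np.clip(np.maximum(dd,-sl)/.0003,-50,50)))
        return np.mean((g-act)**2)
    r=DE(cost,[(c0[0]-.01,c0[0]+.01),(c0[1]-.01,c0[1]+.01),(-np.pi,np.pi)],seed=1,maxiter=80,popsize=12)
    return r.x[:2],np.degrees(r.x[2]),r.fun
if __name__=='__main__':
    for n,z,R in(('small',.056,.017),('middle',.042,.025),('large',.028,.035)): print(n,*fit(z,R,0))
E
python3 fit.py
```

```text
small [0.51818475 0.31751593] -156.2425107599567 0.00849907319228036
middle [0.51800769 0.31752026] 166.17483243316966 0.012192896942709107
large [0.51800877 0.3176483 ] -118.21209810670449 0.009402173102453558
```

```bash
cat > tips.py <<'E'
from h import *
p=shot('wrist');d=p['depth'];v,u=np.mgrid[:480,:640]
C=np.stack([(u-p['cx'])/p['f']*d,(v-p['cy'])/p['f']*d,d,np.ones(d.shape)],-1)@np.array(p['tool_from_camera']).T
m=(d>0)&(abs(C[...,0])<.02)&(abs(C[...,1])<.07)&(C[...,2]<.05)&(C[...,2]>-.03)
q=C[m];print(len(q),bot.get_obs()['opening'])
for s in(-1,1):
    k=q[q[:,1]*s>0];print(s,np.sort(k[:,2])[-10:].round(4),k[:,0].min().round(4),k[:,0].max().round(4),(np.abs(k[k[:,2]>0.0])[:,1].min() if (k[:,2]>0).any() else None))
E
python3 tips.py
```

```text
8041 0.08517276308605869
-1 [0.0085 0.0086 0.0086 0.0087 0.0087 0.0088 0.0088 0.0089 0.0092 0.0093] -0.0114 0.0125 0.04217312057922798
1 [0.0086 0.009  0.009  0.009  0.009  0.0092 0.0092 0.0094 0.0096 0.0097] -0.0115 0.0124 0.042208266744021186
```

move_arm --offset '[[0, 0, 0], [0, 0, 0], [0, 0, 0], [0, 0, 0], [0, 0, 0]]' --twist '[[0, 0, 0.149], [0, 0, 0.149], [0, 0, 0.149], [0, 0, 0.149], [0, 0, 0.149]]' --grip '[0.55, 0.55, 0.55, 0.55, 0.55]'

```text
time: 6.7
ee_pos: [0.508, 0.3172, 0.1738]
tcp_rot: [180.0, -0.0, -50.9]
wrist_force: [0.7, 0.2, 0.4]
opening: 0.0469
grasp_force: 0.0
```

move_arm --offset '[[0, 0, 0], [0, 0, 0], [0, 0, 0], [0, 0, 0], [0, 0, 0]]' --twist '[[0, 0, 0.149], [0, 0, 0.149], [0, 0, 0.149], [0, 0, 0.149], [0, 0, 0.149]]' --grip '[0.55, 0.55, 0.55, 0.55, 0.55]'

```text
time: 7.2
ee_pos: [0.508, 0.3172, 0.1738]
tcp_rot: [180.0, -0.0, -93.6]
wrist_force: [-0.1, -0.3, 0.4]
opening: 0.0469
grasp_force: 0.0
```

move_arm --offset '[[0, 0, 0], [0, 0, 0], [0, 0, 0], [0, 0, 0], [0, 0, 0]]' --twist '[[0, 0, 0.149], [0, 0, 0.149], [0, 0, 0.149], [0, 0, 0.149], [0, 0, 0.149]]' --grip '[0.55, 0.55, 0.55, 0.55, 0.55]'

```text
time: 7.7
ee_pos: [0.508, 0.3171, 0.1738]
tcp_rot: [-180.0, -0.0, -136.3]
wrist_force: [-0.5, -0.0, 0.2]
opening: 0.0468
grasp_force: 0.0
```

move_arm --offset '[[0, 0, 0], [0, 0, 0], [0, 0, 0], [0, 0, 0]]' --twist '[[0, 0, 0.149], [0, 0, 0.149], [0, 0, 0.06], [0, 0, 0]]' --grip '[0.55, 0.55, 0.55, 0.55]'

```text
time: 8.1
ee_pos: [0.5081, 0.3172, 0.1738]
tcp_rot: [-180.0, 0.0, -156.5]
wrist_force: [0.2, -0.3, -0.0]
opening: 0.047
grasp_force: 0.0
```

```bash
python3 tips.py; python3 look.py w4.png; python3 fit.py
```

```text
8478 0.04715236653411451
-1 [0.019  0.0191 0.0191 0.0193 0.0195 0.0198 0.0198 0.0199 0.0201 0.0203] -0.0123 0.0141 0.02374879125258198
1 [0.0188 0.0189 0.0192 0.0192 0.0193 0.0194 0.0195 0.0195 0.0196 0.0201] -0.0128 0.0143 0.022730204272189344
8.15 [0.508  0.3172 0.1738] [-179.9997   -0.0045 -156.3397] [31.9782 10.8288  7.7827 86.9584  0.0004  8.318 ] 0.04715236653411451
post_head [300.3 263.6] 0.58 [0.519  0.3168 0.064 ]
small_weight_centre [300.  253.2] 0.6 [0.5175 0.3157 0.049 ]
small [0.51727881 0.31678567] -157.46141585343543 0.00964890184087875
middle [0.51722023 0.31675657] 166.9738913668889 0.006447991295876418
large [0.51735007 0.31685198] -118.77305554599886 0.0069872515490509495
```

move_arm --offset '[[-0.88, -0.39, 2], [0, 0, 3], [0, 0, 2.5], [0, 0, 1.5], [0, 0, 0]]' --twist '[[0, 0, -0.007], [0, 0, 0], [0, 0, 0], [0, 0, 0], [0, 0, 0]]' --grip '[0.55, 0.55, 0.55, 0.55, 0.55]'

```text
time: 8.95
ee_pos: [0.5166, 0.3165, 0.0817]
tcp_rot: [-180.0, -0.2, -156.0]
wrist_force: [-0.1, 0.3, 0.3]
opening: 0.047
grasp_force: 0.0
```

Run:
```python
from h import *
o=bot.get_obs();print(o['ee_pos'],o['tcp_rot'],o['wrist_force'])
p=shot('wrist');save(p,'w5.png')
d=p['depth'];v,u=np.mgrid[:480,:640]
C=np.stack([(u-p['cx'])/p['f']*d,(v-p['cy'])/p['f']*d,d,np.ones(d.shape)],-1)
W=C@p['M'].T; Tt=C@np.array(p['tool_from_camera']).T
# head top: z ~.072
m=(d>0)&(abs(W[...,2]-.072)<.003)&(np.hypot(W[...,0]-.517,W[...,1]-.317)<.015)
print('head tool',Tt[m].mean(0),m.sum()); m=(d>0)&(abs(W[...,2]-.056)<.003)&(np.hypot(W[...,0]-.517,W[...,1]-.317)<.022)
print('disc y range in tool',np.percentile(Tt[m][:,1],[.5,99.5]),np.percentile(Tt[m][:,0],[.5,99.5]))
```

```text
[0.51664451 0.31652314 0.08166475] [-179.97121378   -0.20407569 -155.968949  ] [-0.10845126  0.33884675  0.34043579]
head tool [-3.45839381e-04  6.56896764e-05  1.07240140e-02  1.00000000e+00] 848
disc y range in tool [-0.01620386  0.01635697] [-0.01616923  0.01532817]
```

View pics/w5.png

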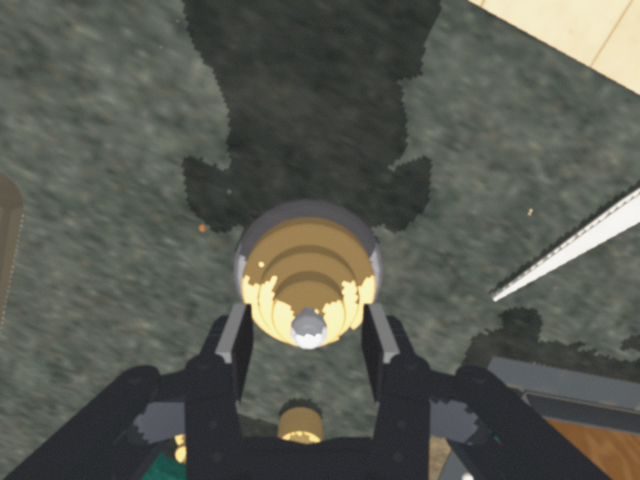

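move_arm --offset '[[0, 0, 1], [0, 0, 0.55], [0, 0, 0]]' --twist '[[0, 0, 0], [0, 0, 0], [0, 0, 0]]' --grip '[0.55, 0.55, 0.55]'

```text
time: 9.3
ee_pos: [0.5175, 0.317, 0.0679]
tcp_rot: [-180.0, -0.0, -156.0]
wrist_force: [-0.1, -0.8, 0.2]
opening: 0.0471
grasp_force: 0.0
```

move_arm --offset '[[0, 0, 0], [0, 0, 0], [0, 0, 0], [0, 0, 0], [0, 0, 0]]' --twist '[[0, 0, 0], [0, 0, 0], [0, 0, 0], [0, 0, 0], [0, 0, 0]]' --grip '[0.35, 0.35, 0.33, 0.33, 0.33]' --force 30

```text
time: 9.8
ee_pos: [0.5179, 0.3173, 0.0688]
tcp_rot: [180.0, 0.0, -156.0]
wrist_force: [-0.5, -0.4, 4.3]
opening: 0.0324
grasp_force: 30.2
```

move_arm --offset '[[0, 0, -0.2], [0, 0, -0.2], [0, 0, 0]]' --twist '[[0, 0, 0], [0, 0, 0], [0, 0, 0]]' --grip '[0.33, 0.33, 0.33]'

```text
time: 10.1
ee_pos: [0.5176, 0.3171, 0.0724]
tcp_rot: [-180.0, -0.0, -156.0]
wrist_force: [-0.2, -0.4, -0.8]
opening: 0.0318
grasp_force: 29.9
```

```bash
cat > st.py <<'E'
from h import *
o=bot.get_obs();print(o['time'],o['ee_pos'].round(4),o['tcp_rot'].round(2),o['wrist_force'].round(1),o['torque'].round(2),o['opening'],o['grasp_force'])
E
python3 st.py; python3 look.py w6.png; python3 hm.py 309 310 pics/w6c.png
```

```text
10.1 [0.5176 0.3171 0.0724] [-1.8000e+02 -1.0000e-02 -1.5598e+02] [-0.2 -0.4 -0.8] [ 0.02 -0.    0.01] 0.031844418691135204 29.867405312979827
10.1 [0.5176 0.3171 0.0724] [-179.9982   -0.0068 -155.9848] [31.4921 13.0416 -0.855  76.1104 -0.0009  7.4769] 0.031844418691135204
weight_stand [305.2 337.5] 0.28 [0.5572 0.3333 0.    ]
post_head [306.7 337.1] 0.84 [0.5184 0.317  0.064 ]
small_weight_centre [305.9 319.8] 0.92 [0.5195 0.3171 0.049 ]
```

View pics/w6c.png

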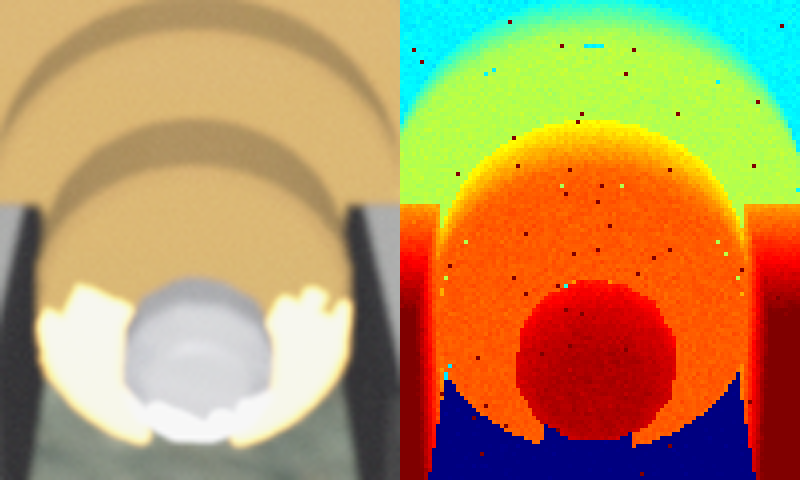

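```bash
cat > plane.py <<'E'
import numpy as np,sys
L=np.load('last.npz');d=L['depth'];v,u=np.mgrid[:480,:640]
P=np.stack([(u-L['cx'])/L['f']*d,(v-L['cy'])/L['f']*d,d],-1)@L['M'][:3,:3].T+L['M'][:3,3]
def pl(n,lo,hi,c,r0,r1):
    r=np.hypot(P[...,0]-c[0],P[...,1]-c[1]);m=(d>0)&(P[...,2]>lo)&(P[...,2]<hi)&(r>r0)&(r<r1)
    q=P[m];A=np.c_[q[:,:2]-c,np.ones(len(q))];s=np.linalg.lstsq(A,q[:,2],rcond=None)[0]
    print(n,len(q),'tilt deg',np.degrees(s[:2]).round(2),'z',s[2].round(4))
if __name__=='__main__':
    pl('small',.051,.0635,[.517,.317],.009,.0155);pl('middle',.038,.0455,[.517,.317],.018,.025)
E
python3 plane.py
```

```text
small 2082 tilt deg [ 0.7  -0.02] z 0.0592
middle 1973 tilt deg [1.8  0.79] z 0.0419
```

move_arm --offset '[[1, 0, 0], [1, 0, 0], [1, 0, 0], [1.5, 0, 0], [0, 0, 0]]' --twist '[[0, 0, 0], [0, 0, 0], [0, 0, 0], [0, 0, 0], [0, 0, 0]]' --grip '[0.33, 0.33, 0.33, 0.33, 0.33]'

```text
time: 10.9
ee_pos: [0.4749, 0.2981, 0.0725]
tcp_rot: [-180.0, -0.0, -156.0]
wrist_force: [0.3, 1.3, -0.3]
opening: 0.0326
grasp_force: 29.9
```

```bash
python3 st.py; python3 look.py w7.png
python3 - <<'E'
from plane import *
import numpy as np
o=np.array([.5176,.3171]);e=o+.043*np.array([-.913,-.407])
pl('small',.05,.07,e,0,.016); pl('mid',.036,.048,o,.01,.025)
E
python3 -c "
from fit import fit
print(fit(.042,.025,0,(.5175,.317)))"
```

```text
10.9 [0.4749 0.2981 0.0725] [-1.8000e+02 -3.0000e-02 -1.5597e+02] [ 0.3  1.3 -0.3] [-0.01 -0.02 -0.03] 0.03263929921893247 29.87225473181752
10.9 [0.4749 0.2981 0.0725] [-179.9965   -0.0309 -155.9652] [32.1149  6.8377 -7.9229 75.2705  0.0009  8.0801] 0.03263929921893247
post_head [305.2 428. ] 0.59 [0.5187 0.3164 0.064 ]
small_weight_centre [304.6 323.7] 0.61 [0.4788 0.2983 0.049 ]
middle_weight_centre [311.2 380.3] 0.79 [0.5157 0.3183 0.035 ]
large_weight_centre [307.8 381.9] 0.19 [0.5285 0.3222 0.02  ]
small 2655 tilt deg [-1.    0.41] z 0.0593
mid 4109 tilt deg [0.28 0.26] z 0.0414
(array([0.51624208, 0.31634979]), np.float64(168.51797838823822), np.float64(0.04296988488295773))
```

move_arm --offset '[[0, 0, -3], [0, 0, -4], [0, 0, -4], [0, 0, -2], [-0.9, -2.7, 0]]' --twist '[[0, 0, 0], [0, 0, 0], [0, 0, 0], [0, 0, 0], [0, 0, 0]]' --grip '[0.33, 0.33, 0.33, 0.33, 0.33]'

```text
time: 11.7
ee_pos: [0.4962, 0.2799, 0.2064]
tcp_rot: [179.9, 0.3, -155.8]
wrist_force: [1.1, 0.3, -1.4]
opening: 0.032
grasp_force: 30.2
```

move_arm --offset '[[-1.4, -3.9, 0], [-1.5, -4.2, 0], [-1.5, -4.2, 0], [-1.5, -4.2, 0], [-1.4, -3.9, 0]]' --twist '[[0, 0, 0], [0, 0, 0], [0, 0, 0], [0, 0, 0], [0, 0, 0]]' --grip '[0.33, 0.33, 0.33, 0.33, 0.33]'

```text
time: 12.2
ee_pos: [0.6469, 0.1195, 0.202]
tcp_rot: [-180.0, -0.0, -156.0]
wrist_force: [0.4, 0.8, -1.8]
opening: 0.0321
grasp_force: 30.2
```

move_arm --offset '[[-1.0, -2.7, 0], [-0.5, -1.3, 0], [0, 0, 0]]' --twist '[[0, 0, 0], [0, 0, 0], [0, 0, 0]]' --grip '[0.33, 0.33, 0.33]'

```text
time: 12.5
ee_pos: [0.6763, 0.0895, 0.2013]
tcp_rot: [180.0, -0.1, -156.1]
wrist_force: [0.3, 0.1, -0.9]
opening: 0.0321
grasp_force: 30.2
```

```bash
python3 st.py; python3 look.py w8.png >/dev/null
python3 - <<'E'
from plane import *
from h import bot
o=bot.get_obs()['ee_pos'];print(o)
pl('small',o[2]-.03,o[2]-.005,o[:2],0,.015)
pl('platter',.12,.15,o[:2],.03,.1)
E
```

```text
12.5 [0.6763 0.0895 0.2013] [ 1.7998e+02 -6.0000e-02 -1.5609e+02] [ 0.3  0.1 -0.9] [ 0.02 -0.01  0.02] 0.03207482578556876 30.18564636084193
[0.67488935 0.09190461 0.20282794]
small 2936 tilt deg [ 2.76 -0.25] z 0.1877
platter 49499 tilt deg [ 0.04 -0.18] z 0.1385
```

move_arm --offset '[[0, 0, 1.5], [0, 0, 1.4], [0, 0, 0.5], [0, 0, 0]]' --twist '[[0, 0, 0], [0, 0, 0], [0, 0, 0], [0, 0, 0]]' --grip '[0.33, 0.33, 0.33, 0.33]'

```text
time: 13.2
ee_pos: [0.6748, 0.0913, 0.1679]
tcp_rot: [180.0, -0.1, -155.9]
wrist_force: [-0.2, 0.4, -0.9]
opening: 0.032
grasp_force: 30.2
```

move_arm --offset '[[0, 0, 0.05], [0, 0, 0.05], [0, 0, 0]]' --twist '[[0, 0, 0], [0, 0, 0], [0, 0, 0]]' --grip '[0.33, 0.33, 0.33]'

```text
time: 13.5
ee_pos: [0.6756, 0.0908, 0.168]
tcp_rot: [-180.0, 0.1, -156.0]
wrist_force: [-0.4, -0.0, -1.1]
opening: 0.0319
grasp_force: 30.2
```

move_arm --offset '[[0, 0, 0.05], [0, 0, 0.05], [0, 0, 0]]' --twist '[[0, 0, 0], [0, 0, 0], [0, 0, 0]]' --grip '[0.33, 0.33, 0.33]'

```text
time: 13.8
ee_pos: [0.6754, 0.0907, 0.1663]
tcp_rot: [180.0, -0.0, -156.0]
wrist_force: [-0.2, -0.5, -1.1]
opening: 0.0327
grasp_force: 30.2
```

move_arm --offset '[[0, 0, 0.05], [0, 0, 0]]' --twist '[[0, 0, 0], [0, 0, 0]]' --grip '[0.33, 0.33]'

```text
time: 14.0
ee_pos: [0.6754, 0.0907, 0.1657]
tcp_rot: [180.0, -0.0, -156.0]
wrist_force: [-0.1, -0.7, -1.2]
opening: 0.0322
grasp_force: 30.2
```

move_arm --offset '[[0, 0, 0.05], [0, 0, 0]]' --twist '[[0, 0, 0], [0, 0, 0]]' --grip '[0.33, 0.33]'

```text
time: 14.2
ee_pos: [0.6755, 0.0908, 0.1656]
tcp_rot: [-180.0, 0.0, -156.0]
wrist_force: [-1.2, 0.2, 1.2]
opening: 0.0321
grasp_force: 30.4
```

move_arm --offset '[[0, 0, 0.05], [0, 0, 0]]' --twist '[[0, 0, 0], [0, 0, 0]]' --grip '[0.33, 0.33]'

```text
time: 14.4
ee_pos: [0.6755, 0.0907, 0.1656]
tcp_rot: [-180.0, 0.0, -156.0]
wrist_force: [-2.9, -1.5, 6.0]
opening: 0.0323
grasp_force: 30.7
```

move_arm --offset '[[0, 0, -0.05], [0, 0, 0], [0, 0, 0], [0, 0, 0], [0, 0, 0]]' --twist '[[0, 0, 0], [0, 0, 0], [0, 0, 0], [0, 0, 0], [0, 0, 0]]' --grip '[0.33, 0.42, 0.5, 0.55, 0.55]'

```text
time: 14.9
ee_pos: [0.6754, 0.0908, 0.1651]
tcp_rot: [180.0, -0.0, -156.0]
wrist_force: [-0.3, -0.5, -0.6]
opening: 0.0466
grasp_force: 0.0
```

move_arm --offset '[[0, 0, -1], [0, 0, -2], [0, 0, -2], [0, 0, -1], [0, 0, 0]]' --twist '[[0, 0, 0], [0, 0, 0], [0, 0, 0], [0, 0, 0], [0, 0, 0]]' --grip '[0.55, 0.55, 0.55, 0.55, 0.55]'

```text
time: 15.4
ee_pos: [0.676, 0.0909, 0.2274]
tcp_rot: [-179.9, 0.2, -156.0]
wrist_force: [0.2, -0.3, -0.3]
opening: 0.0472
grasp_force: 0.0
```

```bash
python3 st.py; python3 look.py w9.png >/dev/null
python3 - <<'E'
from plane import *
from fit import fit
f=fit(.153,.017,0,(.6755,.0907));print(f)
pl('small',.149,.16,f[0],0,.015)
pl('platter',.13,.145,f[0],.03,.1)
E
```

```text
15.4 [0.676  0.0909 0.2274] [-1.7995e+02  1.7000e-01 -1.5598e+02] [ 0.2 -0.3 -0.3] [-0.03  0.01  0.03] 0.0471628837423928 0.0
(array([0.67501344, 0.09001306]), np.float64(-157.14332969075937), np.float64(0.009588606768105955))
small 1539 tilt deg [ 0.13 -0.1 ] z 0.1524
platter 44744 tilt deg [-0.19 -0.1 ] z 0.1387
```

move_arm --offset '[[0.5, 2.5, 0], [0.8, 4.2, 0], [0.9, 4.6, 0], [0.9, 4.6, 0], [0.9, 4.6, 0]]' --twist '[[0, 0, 0], [0, 0, 0], [0, 0, 0], [0, 0, 0], [0, 0, 0]]' --grip '[0.75, 0.75, 0.75, 0.75, 0.75]'

```text
time: 16.2
ee_pos: [0.5541, 0.2628, 0.2248]
tcp_rot: [180.0, -0.0, -156.0]
wrist_force: [0.6, 0.7, 0.7]
opening: 0.0641
grasp_force: 0.0
```

move_arm --offset '[[0.8, 4.2, 0], [0.4, 2.4, 0.5], [0, 0, 2], [0, 0, 3], [0, 0, 2]]' --twist '[[0, 0, 0.12], [0, 0, 0.13], [0, 0, 0.14], [0, 0, 0.14], [0, 0, 0.12]]' --grip '[0.75, 0.75, 0.75, 0.75, 0.75]'

```text
time: 16.7
ee_pos: [0.5193, 0.3186, 0.1479]
tcp_rot: [-179.9, -0.1, 166.5]
wrist_force: [-0.4, -0.3, -0.8]
opening: 0.0642
grasp_force: 0.0
```

move_arm --offset '[[0, 0, 0], [0, 0, 0]]' --twist '[[0, 0, 0], [0, 0, 0]]' --grip '[0.75, 0.75]'

```text
time: 16.9
ee_pos: [0.52, 0.3184, 0.1505]
tcp_rot: [-180.0, -0.0, 167.0]
wrist_force: [-0.4, -0.4, 0.1]
opening: 0.0641
grasp_force: 0.0
```

```bash
cat > rel.py <<'E'
from h import *
import fit
o=bot.get_obs();print(o['time'],o['ee_pos'].round(4),o['tcp_rot'].round(2),o['opening'])
p=shot('wrist');save(p,'w10.png');np.savez('last.npz',**{k:p[k] for k in('color','depth','M','f','cx','cy')})
for n,z,r in(('middle',.042,.025),('large',.028,.035)):
    f=fit.fit(z,r,0,(.5175,.317));M=T(o);e=M[:2,:2].T@(f[0]-M[:2,3])
    print(n,f,'tool xy mm',(e*1000).round(1),'twist z rad',-np.radians(f[1]-o['tcp_rot'][2]).round(3))
E
python3 rel.py; python3 tips.py
```

```text
16.9 [0.52   0.3184 0.1505] [-1.7997e+02 -3.0000e-02  1.6698e+02] 0.06406362968030903
middle (array([0.51714735, 0.31714238]), np.float64(165.84006303279824), np.float64(0.01139837433197943)) tool xy mm [ 2.5 -1.9] twist z rad 0.02
large (array([0.51719031, 0.3171209 ]), np.float64(-119.05677937506232), np.float64(0.008695016387308421)) tool xy mm [ 2.4 -1.9] twist z rad 4.992
7911 0.06410476992193366
-1 [0.0159 0.0159 0.0159 0.016  0.0161 0.0161 0.0161 0.0162 0.0162 0.0165] -0.012 0.0137 0.03182638167160429
1 [0.0161 0.0161 0.0162 0.0163 0.0164 0.0165 0.0165 0.0167 0.0169 0.0171] -0.0119 0.0141 0.03138044042574067
```

move_arm --offset '[[0.22, -0.17, 1.5], [0, 0, 3], [0, 0, 2.5], [0, 0, 1], [0, 0, 0]]' --twist '[[0, 0, 0.012], [0, 0, 0], [0, 0, 0], [0, 0, 0], [0, 0, 0]]' --grip '[0.75, 0.75, 0.75, 0.75, 0.75]'

```text
time: 17.5
ee_pos: [0.5175, 0.3172, 0.07]
tcp_rot: [-180.0, -0.0, 166.1]
wrist_force: [-0.7, -0.2, 0.4]
opening: 0.0643
grasp_force: 0.0
```

```bash
python3 rel.py
```

```text
17.5 [0.5175 0.3172 0.07  ] [-1.7996e+02 -4.0000e-02  1.6614e+02] 0.0642507002224397
middle (array([0.51679194, 0.31737172]), np.float64(165.76468784508566), np.float64(0.01518589622776777)) tool xy mm [ 0.7 -0. ] twist z rad 0.007
large (array([0.5169492 , 0.31736066]), np.float64(-119.55616541558041), np.float64(0.009295530788186235)) tool xy mm [0.5 0. ] twist z rad 4.986
```

move_arm --offset '[[0, 0, 1], [0, 0, 0.85], [0, 0, 0]]' --twist '[[0, 0, 0], [0, 0, 0], [0, 0, 0]]' --grip '[0.75, 0.75, 0.75]'

```text
time: 17.85
ee_pos: [0.5172, 0.3172, 0.0507]
tcp_rot: [-179.9, -0.1, 166.1]
wrist_force: [-0.1, -0.0, -0.1]
opening: 0.0642
grasp_force: 0.0
```

move_arm --offset '[[0, 0, 0], [0, 0, 0], [0, 0, 0], [0, 0, 0], [0, 0, 0]]' --twist '[[0, 0, 0], [0, 0, 0], [0, 0, 0], [0, 0, 0], [0, 0, 0]]' --grip '[0.6, 0.54, 0.52, 0.52, 0.52]' --force 40

```text
time: 18.35
ee_pos: [0.5178, 0.3176, 0.0523]
tcp_rot: [180.0, 0.0, 166.1]
wrist_force: [-1.3, -0.3, 4.2]
opening: 0.048
grasp_force: 41.9
```

move_arm --offset '[[0, 0, -0.2], [0, 0, -0.2], [0, 0, 0]]' --twist '[[0, 0, 0], [0, 0, 0], [0, 0, 0]]' --grip '[0.52, 0.52, 0.52]'

```text
time: 18.65
ee_pos: [0.5176, 0.3174, 0.0558]
tcp_rot: [-180.0, -0.0, 166.1]
wrist_force: [-0.5, 0.3, -1.6]
opening: 0.0481
grasp_force: 41.5
```

```bash
python3 st.py; python3 look.py w11.png >/dev/null
python3 - <<'E'
from plane import *
c=[.5175,.3171]
pl('mid',.038,.05,c,.012,.022);pl('large',.023,.0325,c,.028,.0345)
E
```

```text
18.65 [0.5176 0.3174 0.0558] [-1.7999e+02 -1.0000e-02  1.6609e+02] [-0.5  0.3 -1.6] [-0.04 -0.02 -0.02] 0.048140265306381685 41.50406800210476
mid 4715 tilt deg [-0.02 -0.13] z 0.0451
large 3038 tilt deg [ 0.7 -0.1] z 0.0278
```

move_arm --offset '[[1, 0, 0], [1, 0, 0], [1, 0, 0], [1, 0, 0], [1.2, 0, 0]]' --twist '[[0, 0, 0], [0, 0, 0], [0, 0, 0], [0, 0, 0], [0, 0, 0]]' --grip '[0.52, 0.52, 0.52, 0.52, 0.52]'

```text
time: 19.45
ee_pos: [0.4662, 0.3302, 0.0559]
tcp_rot: [180.0, 0.0, 166.1]
wrist_force: [0.4, -0.3, -1.9]
opening: 0.048
grasp_force: 41.5
```

```bash
python3 st.py; python3 look.py w12.png >/dev/null
python3 - <<'E'
from plane import *
from fit import fit
from h import bot
o=bot.get_obs()['ee_pos'];print(o)
pl('mid',.038,.05,o[:2],0,.02);print(fit(.028,.035,0,(.5175,.317)))
E
```

```text
19.45 [0.4662 0.3302 0.0559] [1.7999e+02 1.0000e-02 1.6610e+02] [ 0.4 -0.3 -1.9] [-0.01 -0.04  0.02] 0.047962470335380536 41.536919038917404
[0.46744259 0.32996882 0.05594644]
mid 5375 tilt deg [-0.35  0.02] z 0.0451
(array([0.51584585, 0.31778133]), np.float64(-120.73786698021442), np.float64(0.04888835808360492))
```

move_arm --offset '[[0, 0, -3], [0, 0, -4], [0, 0, -4.2], [0, 0, -3.8], [-1.5, -1.4, 0]]' --twist '[[0, 0, 0], [0, 0, 0], [0, 0, 0], [0, 0, 0], [0, 0, 0]]' --grip '[0.52, 0.52, 0.52, 0.52, 0.52]'

```text
time: 20.25
ee_pos: [0.4796, 0.3146, 0.2119]
tcp_rot: [179.6, 0.3, 166.2]
wrist_force: [-0.0, 0.1, -1.8]
opening: 0.0478
grasp_force: 42.2
```

move_arm --offset '[[-3, -2.8, 0], [-3.2, -3, 0], [-3.2, -3, 0], [-3.2, -3, 0], [-3.2, -3, 0]]' --twist '[[0, 0, 0], [0, 0, 0], [0, 0, 0], [0, 0, 0], [0, 0, 0]]' --grip '[0.52, 0.52, 0.52, 0.52, 0.52]'

```text
time: 20.75
ee_pos: [0.5973, 0.1291, 0.2058]
tcp_rot: [180.0, 0.0, 166.1]
wrist_force: [0.3, 0.7, -1.5]
opening: 0.0478
grasp_force: 42.2
```

move_arm --offset '[[-3.2, -3, 0], [-3.2, -3, 0], [-2.5, -2.1, 0], [-1.5, -1.3, 0], [0, 0, 0]]' --twist '[[0, 0, 0], [0, 0, 0], [0, 0, 0], [0, 0, 0], [0, 0, 0]]' --grip '[0.52, 0.52, 0.52, 0.52, 0.52]'

```text
time: 21.25
ee_pos: [0.6757, 0.0119, 0.2046]
tcp_rot: [-180.0, -0.0, 165.9]
wrist_force: [-1.0, -0.6, -2.5]
opening: 0.0478
grasp_force: 42.2
```

```bash
python3 look.py w13.png >/dev/null; python3 st.py;  python3 - <<'E'
from plane import *
from h import bot
o=bot.get_obs()['ee_pos']
pl('mid',o[2]-.025,o[2]-.0,o[:2],0,.02);pl('platter',.13,.145,o[:2],.035,.1);pl('small',.147,.16,np.array([.675,.09]),0,.015)
E
```

```text
21.55 [0.6742 0.0157 0.2061] [1.7999e+02 1.0000e-02 1.6615e+02] [ 0.3  0.8 -1.6] [0.01 0.04 0.03] 0.048112351523123695 42.22984216612531
mid 5716 tilt deg [-0.57  0.2 ] z 0.1938
platter 46217 tilt deg [-0.26 -0.01] z 0.1388
small 2088 tilt deg [-0.54 -0.35] z 0.1523
```

move_arm --offset '[[0, 0, 1.5], [0, 0, 1.5], [0, 0, 0.7], [0, 0, 0.2], [0, 0, 0]]' --twist '[[0, 0, 0], [0, 0, 0], [0, 0, 0], [0, 0, 0], [0, 0, 0]]' --grip '[0.52, 0.52, 0.52, 0.52, 0.52]'

```text
time: 22.05
ee_pos: [0.6744, 0.0152, 0.1672]
tcp_rot: [180.0, 0.0, 166.1]
wrist_force: [-0.1, -0.7, -2.4]
opening: 0.0477
grasp_force: 42.2
```

move_arm --offset '[[0, 0, 0.05], [0, 0, 0.05], [0, 0, 0]]' --twist '[[0, 0, 0], [0, 0, 0], [0, 0, 0]]' --grip '[0.52, 0.52, 0.52]'

```text
time: 22.35
ee_pos: [0.6746, 0.0148, 0.1662]
tcp_rot: [180.0, 0.0, 166.1]
wrist_force: [-0.2, 0.1, -2.1]
opening: 0.0481
grasp_force: 42.2
```

move_arm --offset '[[0, 0, 0.05], [0, 0, 0]]' --twist '[[0, 0, 0], [0, 0, 0]]' --grip '[0.52, 0.52]'

```text
time: 22.55
ee_pos: [0.6745, 0.0148, 0.1653]
tcp_rot: [-180.0, 0.0, 166.1]
wrist_force: [-0.5, -0.6, -2.1]
opening: 0.0481
grasp_force: 42.2
```

move_arm --offset '[[0, 0, 0.05], [0, 0, 0]]' --twist '[[0, 0, 0], [0, 0, 0]]' --grip '[0.52, 0.52]'

```text
time: 22.75
ee_pos: [0.6745, 0.0148, 0.1647]
tcp_rot: [-180.0, -0.0, 166.1]
wrist_force: [0.7, 0.6, -1.8]
opening: 0.0476
grasp_force: 42.2
```

move_arm --offset '[[0, 0, 0.05], [0, 0, 0]]' --twist '[[0, 0, 0], [0, 0, 0]]' --grip '[0.52, 0.52]'

```text
time: 22.95
ee_pos: [0.6745, 0.0149, 0.1642]
tcp_rot: [-180.0, -0.0, 166.1]
wrist_force: [0.1, 0.0, -2.2]
opening: 0.0479
grasp_force: 42.2
```

move_arm --offset '[[0, 0, 0.05], [0, 0, 0]]' --twist '[[0, 0, 0], [0, 0, 0]]' --grip '[0.52, 0.52]'

```text
time: 23.15
ee_pos: [0.6745, 0.0148, 0.1637]
tcp_rot: [-180.0, -0.0, 166.1]
wrist_force: [1.0, -0.5, -2.0]
opening: 0.0476
grasp_force: 42.2
```

move_arm --offset '[[0, 0, 0.04], [0, 0, 0]]' --twist '[[0, 0, 0], [0, 0, 0]]' --grip '[0.52, 0.52]'

```text
time: 23.35
ee_pos: [0.6745, 0.0148, 0.1634]
tcp_rot: [-180.0, -0.0, 166.1]
wrist_force: [-0.3, 0.3, -2.1]
opening: 0.0479
grasp_force: 42.2
```

move_arm --offset '[[0, 0, 0.04], [0, 0, 0]]' --twist '[[0, 0, 0], [0, 0, 0]]' --grip '[0.52, 0.52]'

```text
time: 23.55
ee_pos: [0.6745, 0.0148, 0.1631]
tcp_rot: [180.0, 0.0, 166.1]
wrist_force: [-0.9, -0.2, -0.8]
opening: 0.048
grasp_force: 42.3
```

move_arm --offset '[[0, 0, 0.04], [0, 0, 0]]' --twist '[[0, 0, 0], [0, 0, 0]]' --grip '[0.52, 0.52]'

```text
time: 23.75
ee_pos: [0.6745, 0.0148, 0.1631]
tcp_rot: [180.0, 0.0, 166.1]
wrist_force: [-1.9, 0.1, 2.0]
opening: 0.0481
grasp_force: 42.6
```

Contact; release gently, retreat and check.

move_arm --offset '[[0, 0, 0], [0, 0, 0], [0, 0, 0], [0, 0, 0], [0, 0, 0]]' --twist '[[0, 0, 0], [0, 0, 0], [0, 0, 0], [0, 0, 0], [0, 0, 0]]' --grip '[0.6, 0.66, 0.7, 0.7, 0.7]'

```text
time: 24.25
ee_pos: [0.6745, 0.0149, 0.1626]
tcp_rot: [-180.0, -0.0, 166.1]
wrist_force: [-0.8, 0.1, 0.2]
opening: 0.0597
grasp_force: 0.0
```

move_arm --offset '[[0, 0, -1], [0, 0, -2], [0, 0, -3], [0, 0, -3], [0, 0, 0]]' --twist '[[0, 0, 0], [0, 0, 0], [0, 0, 0], [0, 0, 0], [0, 0, 0]]' --grip '[0.7, 0.7, 0.7, 0.7, 0.7]'

```text
time: 24.75
ee_pos: [0.6754, 0.0149, 0.2584]
tcp_rot: [179.9, 0.4, 166.1]
wrist_force: [0.3, 0.6, 0.3]
opening: 0.0595
grasp_force: 0.0
```

move_arm --offset '[[2, 0, -1], [3, 0, 0], [0, 0, 0]]' --twist '[[0, 0, 0], [0, 0, 0], [0, 0, 0]]' --grip '[0.7, 0.7, 0.7]'

```text
time: 25.05
ee_pos: [0.6236, 0.0274, 0.2635]
tcp_rot: [180.0, -0.0, 166.1]
wrist_force: [0.0, 0.5, -0.4]
opening: 0.0597
grasp_force: 0.0
```

```bash
python3 st.py; python3 look.py w14.png >/dev/null
python3 - <<'E'
from plane import *
from fit import fit
f=fit(.153,.025,0,(.6745,.0148));print(f);pl('mid',.147,.16,f[0],0,.022)
f=fit(.153,.017,0,(.675,.09));print(f);pl('small',.147,.16,f[0],0,.015)
from h import *
p=shot('scene');save(p,'s2.png')
for k in('knob_weight_a','stamp','parcel','large_weight_centre','mug'):
    for r in finder.pinpoint(p,k)[:2]: print(k,np.round(r['position'],1),round(r['p'],2))
E
```

```text
25.05 [0.6236 0.0274 0.2635] [ 1.8000e+02 -3.0000e-02  1.6612e+02] [ 0.   0.5 -0.4] [-0.02 -0.01 -0.05] 0.05969574178808387 0.0
(array([0.67339799, 0.01472203]), np.float64(166.04566242826473), np.float64(0.008428732274607019))
mid 2258 tilt deg [-0.08 -0.03] z 0.1523
(array([0.67436758, 0.08966238]), np.float64(-157.73570505472483), np.float64(0.0132677253672709))
small 1009 tilt deg [0.01 0.32] z 0.1523
knob_weight_a [216.9 376.6] 0.85
knob_weight_a [225.1 346.7] 0.52
stamp [415.4 275.3] 0.65
parcel [395.1 179.2] 0.81
large_weight_centre [274.1 384.6] 0.77
mug [441.2 229. ] 0.58
mug [414.6 276.9] 0.28
```

View pics/s2.png

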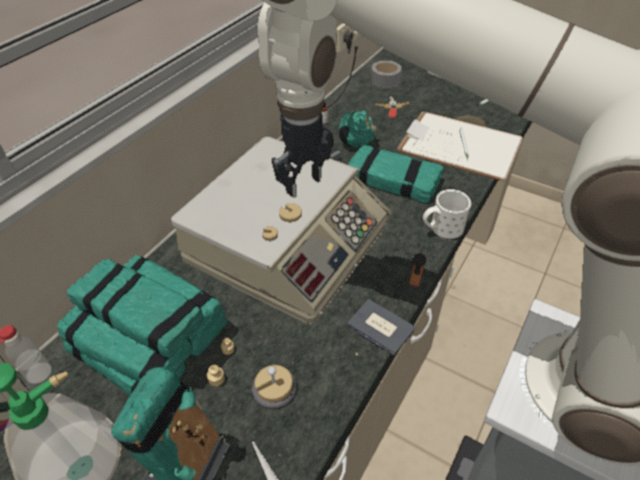

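The picture shows both weights flat on the platter, the small at (270,233) and the middle at (290,212). The large weight is still on the stand at (274,384), the bystanders are in place, and the gripper is clear.

```bash
python3 -c "
from workcell import bot
print(bot.job_done())"
```

```text
the job is handed in; nothing more can be done
None
```

The job is handed in at about 25 s of robot time: the 100 g and then the 200 g weight were slid off the stand and now lie flat side by side on the platter, the 500 g weight is still on the stand, and nothing else on the counter appears to have moved.

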